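Clamp the small ink tin ready for opening

ROBOT

A 6-joint arm with a two-finger parallel gripper is mounted at the origin on the work surface. World frame = base frame: x ahead of the robot, y to its left, z up, the work surface at z = 0. Lengths are in mm, angles in rad, forces in N, time in s.
With the tool pointing down it reaches from about 375 to 975 mm from the base axis. Payload 3.8 kg.
Tool frame: the origin (TCP) lies on the front face of the gripper's body, between the roots of the fingers; the fingertips stand 64 mm ahead of it and the grasp point (between the pads) lies 45 mm ahead of it (bot.hold_point_z is the z of the grasp point in the tool frame, in mm); z points along the fingers, y is the line along which they close (so a half turn about z gives the same grasp; the last joint's range is limited). The gripper opens to 88 mm and grips with 3 to 60 N. Pads are 18 mm wide; open, the fingers measure 123 mm over their backs; the gripper's body (75 mm by 187 mm) begins 45 mm behind the grasp point.
Start: joints at [1.19, 0.264, 1.604, -0, 1.274, -0.037], TCP at [227.518, 635.495, 302.706] pointing down, gripper open.
Joint ranges: [-2.63, 2.63], [-0.94, 2.18], [0.31, 2.57], [-1.31, 4.45], [0, 2.66], [-2.55, 2.55]. Speed limits (rad/s): [2.57, 2.57, 3.14, 3.14, 3.14, 3.14].

INTERFACE

Orientations are given as a rotation vector (axis times angle).
In Python, from rig import bot gives the robot as it stands.
- The arm moves only by the tool step_arm, never from a script. Its arguments are lists of equal length, an entry for each row: "offset": the shift along the world's x, y, z in m, a list of three; "spin": the turn about the world's z in rad. A call has 1 to 5 rows; each row is the pose to reach, as a shift and turn from the pose commanded when the call began; what a row does not reach only later rows make up. A row lasts 1/10 s, in which the tool goes at most 50 mm and 8.59 degrees, less where a joint would pass 70% of its speed; a pose out of reach is approached as far as the arm can. A call with a gripper value outside its range is refused whole. "jaw" is the finger opening in m, from 0 to 0.0881, set as the call begins (left out, the last holds). The fingers move at their own pace and stop on an object; "force" is the grip in N (left out, the last holds). Time passes only in rows, so rows that repeat a pose let the fingers close. It gives the time, the measured TCP pose, the force, the opening and the grip force at its end, in the units of the state.
- bot.sense(): the state, without advancing time (a new reading comes with each control period).
- bot.get_image(name): name is "side" or "top"; returns (picture, depth): 384x512x3 uint8, red, green, blue; 384x512 float32, mm along the optical axis (not along the pixel's ray), 0 where there is no reading.
- bot.get_calibration(name): a dict with "fx", "fy", "cx", "cy" (pixels), "k1" (the pictures are not rectified: a ray, as slopes to the right and down, at radius r is drawn at 1 + k1 r^2 times it, then the intrinsics apply), "position" and "rotation" of the camera in the world. Camera axes: x right, y down, z forward; pixel columns grow to the right and rows downward; lengths in mm; the calibration is good to about 2 mm. A picture is of the moment at which its call begins. get_calibration takes no time and is no camera call.
- bot.hand_in(): hands the job in; it is judged then, once.
The state is a dict: "time": time; "q": joint angles; "joint_vel": joint speeds; "effort": joint torques, N m; "tool_pos": TCP position; "ee_rot": TCP orientation; "contact_force": force on the tool from outside, world axes, zero at the start; "torque": the same for the moment, N m; "finger_gap": opening from 0.0 (shut) to 1.0 (fully open); "finger_force": force on a finger pad.
Only numpy, scipy, OpenCV 4.12 (cv2) and the standard library are available. Lean on these libraries where they do the work, as an engineer would, in place of code of your own. Each camera call takes 0.05 s, during which the arm holds its last target. There are 200 camera calls.

TASK

Stand the small ink tin upright on the bed of the bench clamp, between the jaw pad and the V-shaped stop, and let go of it; then pump the clamp's trigger until the pad has come up and presses the tin firmly into the stop, without crushing the tin. Move the jaw only by the trigger and leave the other two tins and the ink knife where they are. Finish while still holding the trigger in: the pressure is lost when it is let go.

Things in the scene. Friction and masses are not known exactly. Their poses are not given: they have to be found in the camera images.
- small_tin: the tin to clamp: plain bare-metal closed round tin, the narrowest of the three, 56 mm diameter, 60 mm tall, 0.15 to 0.31 kg; origin at the centre of its underside, z up its axis. It dents if the pad presses on it with 20 N or more.
- seat (a point): on the top of the clamp's bed (8 mm above the bench): the point under the tin's axis when the tin touches both faces of the stop. x points from the handle to the stop, y across, z up. The bed is 90 mm wide. A tin set down up to 20 mm short of it (towards -x) and about central is pushed home by the pad.
- stop: fixed V-shaped steel stop at the far end of the clamp bed, 50 mm wide and 50 mm tall above the bed, its 120 degree V facing the jaw; origin at the seat point, axes as the seat. Nothing of it stands nearer than 20 mm beyond the tin's axis.
- jaw_slide (a joint): travel of the jaw bar towards the stop, m, 0 (drawn back) to 0.075. The pad touches a fully seated tin at 0.058; starts at about 0 to 0.025. A full trigger stroke moves it about 18 mm (the first one 9 to 21 mm; rack pitch 9 mm), a half stroke about 9 mm. A brake of only 4 N holds it between strokes.
- jaw: steel jaw plate on the front end of the bar, 44 mm wide, 17 to 58 mm above the bench; not to be pushed by hand. Origin on the bar's axis, 34.5 mm above the bench, 48 mm behind the plate's front face; x points to the stop.
- pad: black rubber pad 40 mm wide, 36 mm tall, 8 mm thick, carried on springs and guide pins in front of the jaw plate, free gap behind it 14 mm; its flat front face presses the tin. Origin at the middle of its back, x points to the stop.
- pad_spring (a joint): how far the pad is pressed back towards the jaw plate, m, 0 (free) to 0.014. The pad's push on the tin is 2 N per mm of it: about 3 to 9 mm is a firm, safe grip, 10 mm crushes the tin. Let go, the trigger loses all but some 4 N (2 mm) of it.
- trigger_grip: black trigger paddle of the clamp, standing up: 26 mm wide across the clamp, 12 mm thick, 46 mm long, its top 70 mm from the pivot. Push its jaw-side face back towards the handle, as with closed fingers set down ahead of it, or squeeze it towards the handle. Origin on the pivot, z along the paddle.
- trigger_mid (a point): middle of the trigger paddle, 50 mm from the pivot; z along the paddle. The pivot lies 158 mm behind the seat point (its -x) and 85 mm above the bench, its axis along the seat's y. The fixed handle is a post 18 mm wide, 14 mm thick, 145 mm tall, with its middle 39 mm behind the pivot.
- trigger (a joint): trigger angle, rad: 0 at rest (paddle leans 0.3 rad towards the jaw), 0.6 fully squeezed (0.3 rad past upright towards the handle). It springs back by itself. Each stroke from 0 to 0.6 advances the jaw; at the paddle's middle it takes 5 to 8 N, and rises with the push of the pad: 12 to 15 N at 12 N push.
- wide_tin: bystander: grey ink tin with a paper band, 100 mm diameter, 70 mm tall, origin under its centre
- flat_tin: bystander: gold ink tin, 94 mm diameter, 45 mm tall, origin under its centre
- ink_knife: bystander: ink knife with a wooden handle and flat blade, 280 mm long, lying on the bench beyond the clamp; origin at its middle, blade towards its x
Things that resemble listed ones, but are neither listed nor needed, are in the scene too. Leave any orange or yellow look-alike of the small_tin alone.

How it is judged (in metres and radians):
On the way, in this order (a step that is already met when the one before it is completed fails the run):
1. the small tin stands upright on the clamp bed between pad and stop, let go (angle between small_tin's own z axis and vertical below 0.1 rad and z of small_tin in the frame of seat between -0.004 and 0.005 m and contact force between the fingers and small_tin below 0.2 N and x of small_tin in the frame of seat between -0.035 and 0.006 m and y of small_tin in the frame of seat between -0.015 and 0.015 m and contact force between pad and small_tin below 0.5 N), for 0.2 s.
2. the pad has been pumped up to the tin and presses it (contact force between pad and small_tin above 1 N and value of joint jaw_slide above 0.04 m and contact force between the fingers and small_tin below 0.2 N), for 0.1 s.
At the end, for the whole second after the job is handed in: the tin stands upright (0.1 rad) on the bed within 20 mm of the seat point, untouched by the fingers, pressed by the pad with 5 to 20 N and by more than 4 N against the stop, at rest, while the fingers hold the trigger (over 1 N) (angle between small_tin's own z axis and vertical below 0.1 rad and z of small_tin in the frame of seat between -0.004 and 0.005 m and contact force between the fingers and small_tin below 0.2 N and contact force between pad and small_tin between 5 and 20 N and contact force between stop and small_tin above 4 N and horizontal distance between small_tin and seat below 0.02 m and contact force between the fingers and trigger_grip above 1 N and linear speed of small_tin below 0.03 m/s); the arm keeps its last pose, push and grip.
It fails at once if the pad crushes the small tin (20 N or more) (contact force between pad and small_tin above 20 N).
It fails at once if the jaw is pushed by hand instead of by the trigger (contact force between any of the fingers, the arm and jaw above 2 N).
It fails at once if another tin or the ink knife is shifted by more than 30 mm (distance of any of wide_tin, flat_tin, ink_knife from where it was at the start of the episode above 0.03 m).
It also fails if it takes over 58 s, if anything falls off the work surface, if the arm or the gripper's body presses on something with over 40 N, if the wrist force passes 120 N, or if a joint passes its speed limit or range.

## Working session

There is one attempt and no reset: what is moved stays moved. The work goes in short steps, Python scripts to look and compute and a tool call to move; the robot and the scene stay as the last step left them, time stands still between calls to the robot, and variables do not carry over. Pictures are saved under pics/ and viewed, at most 10 in all, crops included, and the job is handed in when it is done.

Besides the shell and the picture viewer there is one more tool, called after "Call:" as a command line: name --pt "numbers of a row" for each row, then --argument value for the rest. step_arm: Moves the arm, as the interface text tells. Its arguments: {"type":"object","properties":{"offset":{"type":"array"},"spin":{"type":"array"},"jaw":{"type":"number"},"force":{"type":"number"}},"required":["offset","spin"]}

```bash
ls; mkdir -p pics
cat > h.py <<'E'
import numpy as np, cv2, pickle
from rig import bot
def grab(n,tag):
    im,d=bot.get_image(n); np.savez(f'{tag}.npz',im=im,d=d)
    cv2.imwrite(f'pics/{tag}.png',im[:,:,::-1]); return im,d
def und(n,u,v):
    c=bot.get_calibration(n)
    K=np.array([[c['fx'],0,c['cx']],[0,c['fy'],c['cy']],[0,0,1.]])
    p=np.stack([np.ravel(u),np.ravel(v)],-1).astype(float).reshape(-1,1,2)
    return cv2.undistortPoints(p,K,np.array([c['k1'],0,0,0.])).reshape(-1,2),c
def onplane(n,u,v,z):
    s,c=und(n,u,v); r=np.c_[s,np.ones(len(s))]@np.array(c['rotation']).T; o=np.array(c['position'])
    return o+r*((z-o[2])/r[:,2])[:,None]
def bydepth(n,u,v,d):
    s,c=und(n,u,v); return np.array(c['position'])+(np.c_[s,np.ones(len(s))]*np.ravel(d)[:,None])@np.array(c['rotation']).T
E
python3 - <<'E'
from h import *
for n in('top','side'):
    c=bot.get_calibration(n); print(c); grab(n,n+'0')
a=cv2.imread('pics/top0.png')
print(bot.sense())
E
```

```text
pics
{'fx': 376.1111509937456, 'fy': 376.1111509937456, 'cx': 259.23655884478325, 'cy': 185.64317051769058, 'k1': 0.03123132243681713, 'position': array([ 449.93566684,  -40.03875282, 1052.97808608]), 'rotation': array([-2.146603  ,  2.13711243, -0.12691623])}
{'fx': 393.0550869904991, 'fy': 393.0550869904991, 'cx': 257.5543764515206, 'cy': 194.05899129709704, 'k1': -0.13750213853008458, 'position': array([ 157.73922518, -526.41876998,  871.08002393]), 'rotation': array([-2.31837002,  0.84066742, -0.30005118])}
{'time': 0.1, 'q': array([ 1.19010980e+00,  2.64650518e-01,  1.60522357e+00, -2.00945809e-05,
        1.27372511e+00, -3.68870068e-02]), 'joint_vel': array([ 0.00038991, -0.00367186, -0.00287259,  0.00082217, -0.00116496,
        0.00103358]), 'effort': array([ 1.77002944e-04, -5.03617036e+01, -3.58071256e+01,  7.31087266e-02,
        2.33602175e-02, -8.16528268e-05]), 'tool_pos': array([227.32633916, 635.01991453, 301.53827622]), 'ee_rot': array([-5.37305975e-01, -3.09489938e+00,  3.08929625e-03]), 'contact_force': array([-0.39090298, -0.3405052 , -0.00152904]), 'torque': array([ 0.01621912, -0.0062158 ,  0.01496632]), 'finger_force': 0.0, 'finger_gap': 1.0015138380763255}
```

```bash
sed -i "s/np.array(c\['rotation'\])/cv2.Rodrigues(np.array(c['rotation']))[0]/g" h.py
python3 - <<'E'
import cv2,numpy as np
a=cv2.imread('pics/top0.png');b=cv2.imread('pics/side0.png')
for t,i in(('top',a),('side',b)): cv2.imwrite(f'pics/{t}0v.png',cv2.resize(i,(800,600),interpolation=cv2.INTER_CUBIC))
E
```

```text
(no output)
```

View pics/top0v.png

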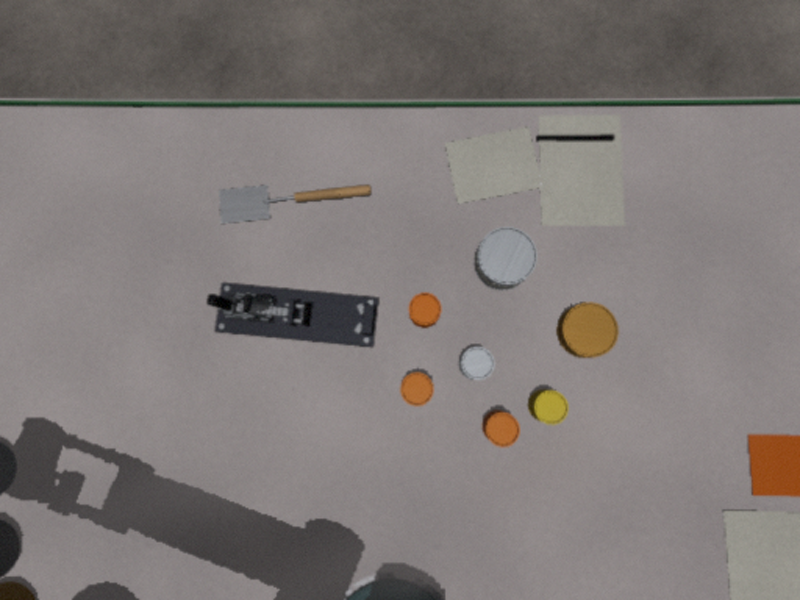

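View pics/side0v.png

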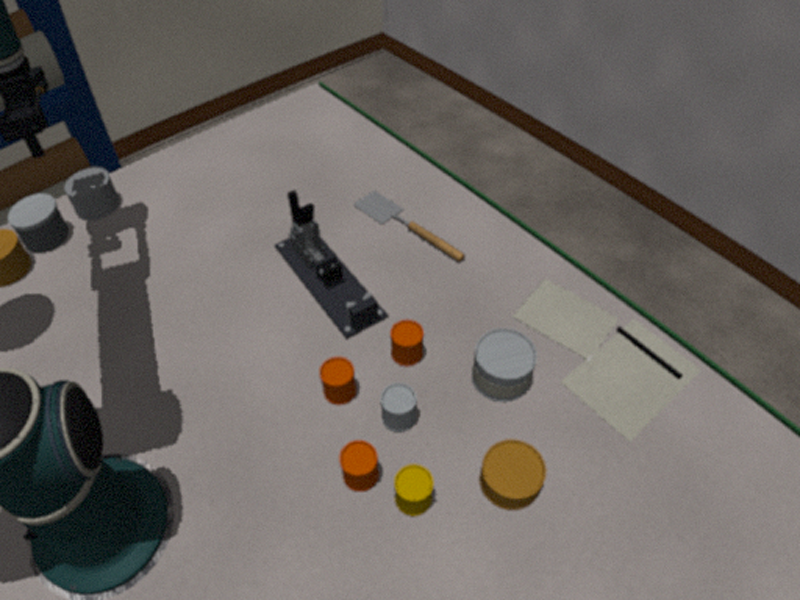

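Top view (800x600): the bare-metal narrow tin is at (477,362). Look-alikes are orange at (424,309), (416,388) and (501,428), and yellow at (549,406). The big grey tin (505,257) is the wide tin, and the gold one (588,330) is the flat tin. The tin at (477,362) fits because it is bare metal and the narrowest. The clamp spans (215–378, 283–347), with the handle at left and the stop at right.

Run:
```python
from h import *
T=np.load('top0.npz');im,d=T['im'],T['d']
a=cv2.resize(im[170:260,130:350,::-1],None,fx=3.6,fy=3.6,interpolation=cv2.INTER_CUBIC);cv2.imwrite('pics/crop1.png',a)
S=np.load('side0.npz');b=cv2.resize(S['im'][110:290,160:300,::-1],None,fx=3.3,fy=3.3,interpolation=cv2.INTER_CUBIC);cv2.imwrite('pics/crop2.png',b)
v,u=np.mgrid[:384,:512]
P=bydepth('top',u,v,d).reshape(384,512,3)
hsv=cv2.cvtColor(im,cv2.COLOR_RGB2HSV)
# tins: height 40-80 components
m=((P[...,2]>30)&(P[...,2]<90)&(d>0)).astype(np.uint8)
n,l,s,c=cv2.connectedComponentsWithStats(m)
for i in range(1,n):
    if 150<s[i,4]<3000 and s[i,1]>100 and s[i,1]<300:
        q=P[l==i]; top=np.median(q[:,2]); con=max(cv2.findContours((l==i).astype(np.uint8),0,1)[0],key=cv2.contourArea)
        (x,y),r=cv2.minEnclosingCircle(con); w=onplane('top',[x],[y],top)[0]
        print(i,s[i],np.round([x,y,r]),'top z',top.round(1),'c',w.round(1),'diam',round(2*r*(1053-top)/376,1),hsv[int(y),int(x)])
# clamp dark plate
dm=((hsv[...,2]<95)&(v>175)&(v<228)&(u>130)&(u<246)&(P[...,2]<16)&(P[...,2]>2)).astype(np.uint8)
con=np.vstack([c for c in cv2.findContours(dm,0,1)[0] if cv2.contourArea(c)>50])
box=cv2.boxPoints(cv2.minAreaRect(con));print(box)
print(onplane('top',box[:,0],box[:,1],8).round(1))
```

```text
1 [ 305  145   39   39 1190] [324. 164.  20.] top z 70.0 c [ 643.3 -191.6   70. ] diam 103.7 [107  11 156]
3 [262 187  21  22 352] [272. 197.  11.] top z 60.5 c [555.4 -54.5  60.5] diam 56.4 [ 13 197 173]
4 [142 188  57  21 547] [170. 198.  28.] top z 50.2 c [552.7 218.1  50.2] diam 150.3 [110   7 103]
5 [ 359  193   37   36 1014] [377. 211.  18.] top z 45.4 c [ 522.9 -334.1   45.4] diam 98.1 [ 18 157 148]
6 [227 194  14  20 187] [234. 204.  10.] top z 60.1 c [538.2  45.4  60.1] diam 53.5 [128  35  58]
9 [295 222  22  21 365] [305. 232.  11.] top z 60.6 c [ 464.7 -142.4   60.6] diam 57.1 [107  13 172]
10 [256 238  22  22 364] [266. 249.  11.] top z 60.4 c [421.2 -41.   60.4] diam 57.2 [ 14 178 173]
11 [340 249  24  23 409] [351. 260.  12.] top z 60.2 c [ 393.8 -259.2   60.2] diam 63.1 [ 26 172 173]
12 [310 263  23  23 403] [321. 274.  12.] top z 60.4 c [ 358.3 -180.7   60.4] diam 61.0 [ 13 181 175]
[[137.32025 212.06924]
 [140.41296 179.90509]
 [242.41223 189.7127 ]
 [239.31952 221.87686]]
[[518.5 319.    8. ]
 [609.1 314.9   8. ]
 [582.2  26.9   8. ]
 [492.4  34.4   8. ]]
```

View pics/crop1.png

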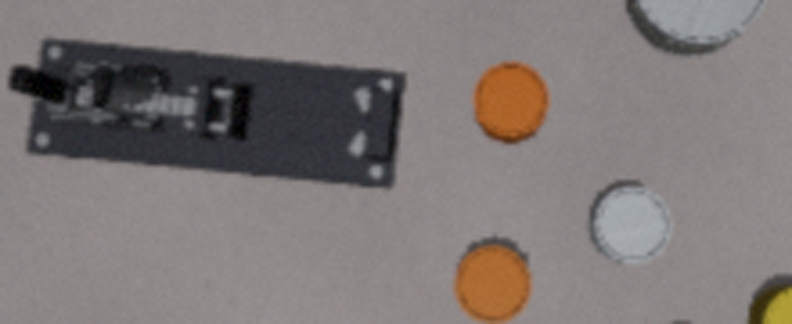

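View pics/crop2.png

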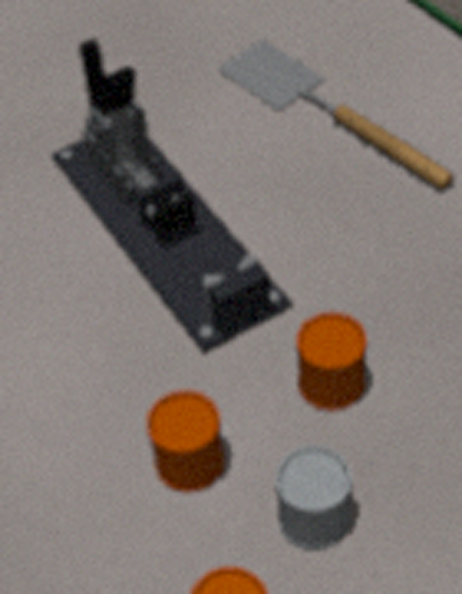

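Run:
```python
from h import *
ex=np.array([-26.5,-286.3,0]);ex/=np.linalg.norm(ex);ey=np.array([-ex[1],ex[0],0]);O=np.array([537.3,30.65,8])
print(ex,ey)
v,u=np.mgrid[:384,:512]
for n in('top','side'):
    T=np.load(n+'0.npz');P=bydepth(n,u,v,T['d']).reshape(-1,3);P=P[T['d'].ravel()>0]
    Q=(P-O)@np.c_[ex,ey,[0,0,1]]; Q[:,2]+=8
    Q=Q[(Q[:,0]>-340)&(Q[:,0]<10)&(abs(Q[:,1])<50)&(Q[:,2]>14)]
    print(n,len(Q))
    for lo in range(-330,10,10):
        q=Q[(Q[:,0]>=lo)&(Q[:,0]<lo+10)]
        if len(q)>3:
            t=q[q[:,2]>q[:,2].max()-8]
            print(lo,len(q),'zmax %.0f  med %.0f w(all) %.0f..%.0f  w(top) %.0f..%.0f xm %.1f'%(q[:,2].max(),np.median(q[:,2]),q[:,1].min(),q[:,1].max(),t[:,1].min(),t[:,1].max(),t[:,0].mean()))
    t=Q[(Q[:,0]>-50)&(Q[:,2]>53)];print('stop top',t[:,:2].min(0),t[:,:2].max(0),t.mean(0))
    # V shape profile
    for w in range(-26,27,4):
        k=t[abs(t[:,1]-w)<2]
        if len(k):print(w,k[:,0].min().round(1),k[:,0].max().round(1),len(k))
```

```text
[-0.09216628 -0.99574363  0.        ] [ 0.99574363 -0.09216628  0.        ]
top 1192
-280 13 zmax 44  med 15 w(all) -36..31  w(top) -6..-5 xm -272.9
-260 47 zmax 151  med 68 w(all) -35..20  w(top) -7..8 xm -253.9
-250 174 zmax 151  med 73 w(all) -39..34  w(top) -7..8 xm -246.8
-240 25 zmax 53  med 47 w(all) -20..16  w(top) -19..16 xm -235.7
-230 34 zmax 102  med 98 w(all) -31..42  w(top) -20..19 xm -223.8
-220 49 zmax 102  med 43 w(all) -34..21  w(top) -21..20 xm -215.5
-210 63 zmax 129  med 46 w(all) -20..22  w(top) -13..-13 xm -201.9
-200 127 zmax 159  med 85 w(all) -20..20  w(top) -12..13 xm -194.2
-190 101 zmax 158  med 45 w(all) -20..43  w(top) -12..13 xm -187.8
-180 26 zmax 49  med 43 w(all) -38..38  w(top) -7..7 xm -175.1
-170 23 zmax 48  med 42 w(all) -43..33  w(top) -6..7 xm -165.5
-160 31 zmax 50  med 44 w(all) -33..14  w(top) -13..14 xm -155.4
-150 76 zmax 64  med 59 w(all) -22..38  w(top) -22..21 xm -143.6
-140 43 zmax 62  med 43 w(all) -40..42  w(top) -13..19 xm -139.7
-130 37 zmax 59  med 55 w(all) -41..43  w(top) -19..18 xm -122.3
-120 61 zmax 61  med 50 w(all) -35..35
[... 1725 characters left out ...]
35 zmax 55  med 52 w(all) -22..19  w(top) -22..16 xm -122.7
-120 93 zmax 57  med 39 w(all) -23..18  w(top) -19..18 xm -118.6
-40 5 zmax 56  med 55 w(all) -21..19  w(top) -21..19 xm -31.9
-30 45 zmax 59  med 56 w(all) -27..24  w(top) -27..24 xm -24.8
-20 70 zmax 62  med 57 w(all) -28..32  w(top) -27..21 xm -14.9
-10 187 zmax 62  med 40 w(all) -27..24  w(top) -25..24 xm -6.4
stop top [-33.47758636 -26.77303449] [-2.91790084 23.85797218] [-15.21709178  -1.90809537  57.01784068]
-26 -27.8 -5.8 9
-22 -33.5 -4.8 11
-18 -33.1 -4.9 13
-14 -27.0 -2.9 12
-10 -24.2 -4.4 10
-6 -18.2 -5.6 7
-2 -20.9 -3.4 11
2 -19.0 -5.5 9
6 -27.7 -4.9 10
10 -27.3 -4.5 10
14 -29.6 -4.2 12
18 -31.9 -7.9 12
22 -28.8 -6.6 10
```

The crop confirms a bare-metal tin at crop (631,222). The script measures its top at z 60.6 and its diameter at 57 mm, so it is the small tin. In the top crop the clamp's stop is at right and the pad faces it at (242,110). I estimate the seat at about (542, 83), since the handle, pivot and stop edges all agree. Next is the move over the tin, turning the closing line across the clamp (spin −1.319 in total).

Call:
step_arm --pt "0.012 -0.039 0" --pt "0.024 -0.078 0" --pt "0.036 -0.117 0" --pt "0.048 -0.156 0" --pt "0.06 -0.195 0" --spin '[-0.066,-0.132,-0.198,-0.264,-0.33]' --jaw 0.088

```text
time: 0.6
tool_pos: [287.5, 438.7, 302.1]
ee_rot: [-1.042, -2.964, 0.001]
contact_force: [0.4, -0.5, 0.7]
finger_gap: 1.0
finger_force: 0.0
```

Call:
step_arm --pt "0.012 -0.039 0" --pt "0.024 -0.078 0" --pt "0.036 -0.117 0" --pt "0.048 -0.156 0" --pt "0.06 -0.195 0" --spin '[-0.066,-0.132,-0.198,-0.264,-0.33]'

```text
time: 1.1
tool_pos: [347.4, 243.8, 302.4]
ee_rot: [-1.514, -2.752, 0.001]
contact_force: [0.5, 0.4, -0.5]
finger_gap: 0.999
finger_force: 0.0
```

Call:
step_arm --pt "0.012 -0.039 0" --pt "0.024 -0.078 0" --pt "0.036 -0.117 0" --pt "0.048 -0.156 0" --pt "0.06 -0.195 0" --spin '[-0.066,-0.132,-0.198,-0.264,-0.33]'

```text
time: 1.6
tool_pos: [407.4, 48.8, 302.5]
ee_rot: [1.946, 2.466, 0.0]
contact_force: [1.0, -0.0, -0.1]
finger_gap: 1.0
finger_force: 0.0
```

Call:
step_arm --pt "0.012 -0.039 0" --pt "0.024 -0.078 0" --pt "0.036 -0.117 0" --pt "0.048 -0.156 0" --pt "0.058 -0.193 0" --spin '[-0.066,-0.132,-0.198,-0.264,-0.33]'

```text
time: 2.1
tool_pos: [465.5, -144.3, 302.3]
ee_rot: [-2.326, -2.112, 0.0]
contact_force: [0.6, 1.0, 0.5]
finger_gap: 1.0
finger_force: 0.0
```

Call:
step_arm --pt "0 0 0" --pt "0 0 0" --spin '[0,0]'

```text
time: 2.3
tool_pos: [465.1, -142.9, 302.0]
ee_rot: [-2.322, -2.113, 0.001]
contact_force: [-0.2, -1.0, -0.9]
finger_gap: 1.001
finger_force: 0.0
```

Call:
step_arm --pt "0 0 -0.045" --pt "0 0 -0.09" --pt "0 0 -0.135" --pt "0 0 -0.18" --pt "0 0 -0.22" --spin '[0,0,0,0,0]'

```text
time: 2.8
tool_pos: [464.4, -140.5, 80.9]
ee_rot: [-2.319, -2.118, 0.0]
contact_force: [0.1, -0.1, -1.0]
finger_gap: 0.997
finger_force: 0.0
```

Call:
step_arm --pt "0 0 0" --pt "0 0 0" --spin '[0,0]'

```text
time: 3.0
tool_pos: [464.9, -141.2, 82.7]
ee_rot: [-2.319, -2.116, 0.001]
contact_force: [0.9, -0.2, 1.4]
finger_gap: 1.002
finger_force: 0.0
```

Call:
step_arm --pt "0 0 0" --pt "0 0 0" --pt "0 0 0" --pt "0 0 0" --pt "0 0 0" --spin '[0,0,0,0,0]' --jaw 0.03 --force 20

```text
time: 3.5
tool_pos: [465.6, -142.7, 83.8]
ee_rot: [2.322, 2.116, -0.0]
contact_force: [-2.2, 0.5, 7.5]
finger_gap: 0.63
finger_force: 20.0
```

Call:
step_arm --pt "0 0 0" --pt "0 0 0" --pt "0 0 0" --spin '[0,0,0]'

```text
time: 3.8
tool_pos: [465.6, -142.7, 83.8]
ee_rot: [2.322, 2.116, -0.0]
contact_force: [-2.1, 1.5, 8.0]
finger_gap: 0.626
finger_force: 20.0
```

Call:
step_arm --pt "0 0 0.01" --pt "0 0 0.03" --pt "0 0 0.06" --pt "0 0 0.09" --pt "0 0 0.11" --spin '[0,0,0,0,0]'

```text
time: 4.3
tool_pos: [465.9, -142.7, 195.0]
ee_rot: [2.321, 2.114, 0.002]
contact_force: [0.3, 0.3, -2.8]
finger_gap: 0.627
finger_force: 20.0
```

Call:
step_arm --pt "0.012 0.035 0" --pt "0.024 0.072 0" --pt "0.036 0.108 0" --pt "0.048 0.144 0" --pt "0.059 0.18 0" --spin '[0,0,0,0,0]'

```text
time: 4.8
tool_pos: [524.5, 38.9, 192.8]
ee_rot: [-2.323, -2.115, 0.0]
contact_force: [0.2, 0.3, -3.2]
finger_gap: 0.634
finger_force: 20.0
```

Call:
step_arm --pt "0.009 0.028 0" --pt "0.0145 0.045 0" --pt "0.0185 0.0556 0" --pt "0.0185 0.0556 0" --pt "0.0185 0.0556 0" --spin '[0,0,0,0,0]'

```text
time: 5.3
tool_pos: [542.6, 92.5, 192.5]
ee_rot: [-2.322, -2.116, 0.002]
contact_force: [-0.6, -0.9, -3.1]
finger_gap: 0.633
finger_force: 20.0
```

Run:
```python
from h import *
s=bot.sense();print(s['tool_pos'],s['ee_rot'],s['contact_force'],s['finger_gap'])
im,d=grab('side','side1');im2,d2=grab('top','top1')
a=cv2.resize(im[80:260,120:300,::-1],None,fx=3.2,fy=3.2,interpolation=cv2.INTER_CUBIC);cv2.imwrite('pics/crop3.png',a)
```

```text
[542.59320002  92.5411179  192.46897121] [-2.32201262e+00 -2.11585667e+00  1.68873667e-03] [-0.62858739 -0.87789932 -3.08621214] 0.6328585278226984
```

View pics/crop3.png

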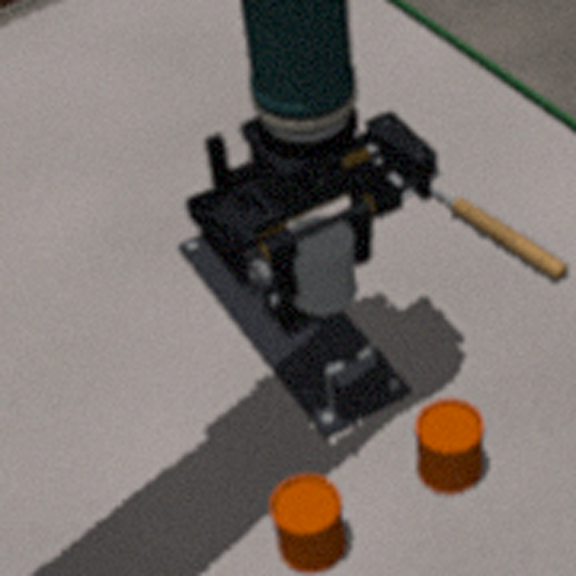

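The crop shows the tin upright in the fingers at (325,265), above the bed in front of the stop. Now I'll lower it.

Call:
step_arm --pt "0 0 -0.035" --pt "0 0 -0.065" --pt "0 0 -0.085" --pt "0 0 -0.095" --pt "0 0 -0.095" --spin '[0,0,0,0,0]'

```text
time: 5.9
tool_pos: [541.7, 92.2, 96.2]
ee_rot: [-2.322, -2.113, 0.004]
contact_force: [0.6, 0.3, -3.2]
finger_gap: 0.632
finger_force: 20.0
```

Call:
step_arm --pt "0 0 -0.002" --pt "0 0 -0.004" --pt "0 0 -0.004" --spin '[0,0,0]'

```text
time: 6.2
tool_pos: [543.8, 93.1, 94.7]
ee_rot: [2.322, 2.115, 0.002]
contact_force: [0.1, 0.1, -2.6]
finger_gap: 0.63
finger_force: 20.0
```

Call:
step_arm --pt "0 0 -0.001" --pt "0 0 -0.002" --pt "0 0 -0.002" --spin '[0,0,0]'

```text
time: 6.5
tool_pos: [543.2, 93.2, 91.9]
ee_rot: [2.322, 2.116, 0.001]
contact_force: [-0.1, 1.4, -3.0]
finger_gap: 0.628
finger_force: 20.0
```

Call:
step_arm --pt "0 0 -0.001" --pt "0 0 -0.002" --pt "0 0 -0.002" --spin '[0,0,0]'

```text
time: 6.8
tool_pos: [543.2, 93.2, 91.8]
ee_rot: [-2.322, -2.116, 0.0]
contact_force: [-7.2, -1.2, 12.8]
finger_gap: 0.628
finger_force: 20.0
```

Call:
step_arm --pt "0 0 0.001" --pt "0 0 0.001" --spin '[0,0]'

```text
time: 7.0
tool_pos: [543.2, 93.2, 91.8]
ee_rot: [2.322, 2.116, 0.0]
contact_force: [-4.5, -0.7, 7.3]
finger_gap: 0.631
finger_force: 20.0
```

Call:
step_arm --pt "0 0 0" --pt "0 0 0" --pt "0 0 0" --pt "0 0 0" --pt "0 0 0" --spin '[0,0,0,0,0]' --jaw 0.088

```text
time: 7.5
tool_pos: [543.0, 93.1, 90.5]
ee_rot: [-2.322, -2.116, 0.0]
contact_force: [0.4, -0.0, -0.7]
finger_gap: 1.0
finger_force: 0.0
```

Call:
step_arm --pt "0 0 0.02" --pt "0 0 0.06" --pt "0 0 0.1" --pt "0 0 0.15" --pt "0 0 0.2" --spin '[0,0,0,0,0]'

```text
time: 8.0
tool_pos: [542.4, 93.0, 292.0]
ee_rot: [-2.322, -2.115, 0.001]
contact_force: [1.0, 0.2, 0.5]
finger_gap: 0.999
finger_force: 0.0
```

Call:
step_arm --pt "0.04 -0.02 0" --pt "0.08 -0.04 0" --pt "0.12 -0.06 0" --pt "0.12 -0.1 0" --pt "0.12 -0.14 0" --spin '[0,0,0,0,0]'

```text
time: 8.5
tool_pos: [664.0, -47.8, 289.6]
ee_rot: [-2.32, -2.117, 0.001]
contact_force: [0.5, 0.0, 0.7]
finger_gap: 1.002
finger_force: 0.0
```

Run:
```python
from h import *
s=bot.sense();print(s['time'],s['tool_pos'],s['contact_force'],s['finger_gap'])
im,d=grab('top','top2');im2,d2=grab('side','side2')
a=cv2.resize(np.hstack([im[150:260,120:260,::-1],im2[90:200,160:300,::-1]]),None,fx=2.85,fy=2.85,interpolation=cv2.INTER_CUBIC);cv2.imwrite('pics/crop4.png',a)
ex=np.array([-26.5,-286.3,0]);ex/=np.linalg.norm(ex);ey=np.array([-ex[1],ex[0],0]);O=np.array([537.3,30.65,0])
v,u=np.mgrid[:384,:512]
for n,D in(('top',d),('side',d2)):
    P=bydepth(n,u,v,D).reshape(-1,3);Q=(P-O)@np.c_[ex,ey,[0,0,1]]
    k=Q[(Q[:,0]>-107)&(Q[:,0]<-33)&(abs(Q[:,1])<45)&(Q[:,2]>60)&(Q[:,2]<76)]
    print(n,len(k),k.mean(0),k.min(0),k.max(0))
    k=Q[(Q[:,0]>-140)&(Q[:,0]<-104)&(abs(Q[:,1])<25)&(Q[:,2]>40)&(Q[:,2]<66)]
    print('pad',len(k),np.percentile(k[:,0],[50,90,97,100]))
    k=Q[(Q[:,0]>-215)&(Q[:,0]<-170)&(abs(Q[:,1])<25)&(Q[:,2]>148)&(Q[:,2]<170)];print('trig',k.min(0),k.max(0),k.mean(0))
```

```text
8.5 [663.9854693  -47.78974487 289.5677712 ] [0.4763019  0.01125485 0.69103752] 1.0015479920061414<stdin>:10: RuntimeWarning: Mean of empty slice.
  ret = um.true_divide(
Traceback (most recent call last):
ValueError: zero-size array to reduction operation minimum which has no identity
```

View pics/crop4.png

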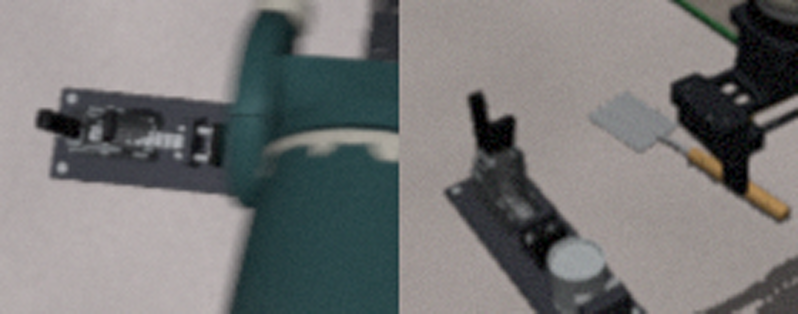

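The side half of the crop shows the tin standing upright and released on the bed at (575,265), against the stop side. The arm hides it in the top half. I'll measure from the side depth.

```bash
cat >> h.py <<'E'
ex=np.array([-26.5,-286.3,0]);ex/=np.linalg.norm(ex);ey=np.array([-ex[1],ex[0],0]);O=np.array([537.3,30.65,0])
O=O-52.5*ex   # seat (on bench level)
B=np.c_[ex,ey,[0,0,1]]
def clampcloud(n,d):
    v,u=np.mgrid[:384,:512]; return ((bydepth(n,u,v,d)-O)@B)
def box(Q,a,b):
    return Q[np.all((Q>a)&(Q<b),axis=1)]
E
python3 - <<'E'
from h import *
for t in('side0','side2'):
    Q=clampcloud('side',np.load(t+'.npz')['d'])
    for nm,a,b in(('tin',(-50,-45,60),(22,45,76)),('pad',(-95,-25,25),(-45,25,62)),('trig',(-165,-25,145),(-120,25,170)),('jaw',(-110,-25,57),(-80,25,67))):
        k=box(Q,a,b)
        if len(k): print(t,nm,len(k),np.percentile(k,[2,50,98],axis=0).round(1).tolist())
k=box(clampcloud('side',np.load('side2.npz')['d']),(-50,-45,64),(22,45,76))
(x,y),r=cv2.minEnclosingCircle(k[:,:2].astype(np.float32));print('tin centre in seat frame',x,y,r)
s=bot.sense();print('tcp in seat frame',(s['tool_pos']-O)@B)
E
```

```text
side0 pad 223 [[-94.3, -23.1, 26.7], [-73.8, -3.3, 46.1], [-63.8, 17.6, 59.7]]
side0 trig 37 [[-144.8, -12.9, 145.6], [-139.3, -2.7, 151.5], [-133.8, 10.6, 154.8]]
side0 jaw 28 [[-97.3, -22.8, 57.1], [-93.1, -4.2, 58.5], [-89.3, 17.2, 60.4]]
side2 tin 276 [[-36.9, -27.7, 60.8], [-11.0, -1.6, 65.1], [15.6, 23.0, 69.9]]
side2 pad 200 [[-93.7, -23.3, 27.6], [-86.9, -5.0, 46.5], [-64.4, 18.1, 59.8]]
side2 trig 37 [[-145.9, -13.0, 145.5], [-138.8, -1.3, 150.4], [-134.3, 10.1, 154.4]]
side2 jaw 27 [[-97.0, -21.4, 57.3], [-91.4, -0.9, 58.6], [-87.7, 17.2, 61.7]]
tin centre in seat frame -11.360235214233398 -1.8195013999938965 28.517911911010742
tcp in seat frame [122.63032786 132.89868098 289.90806465]
```

Call:
step_arm --pt "-0.02 0.045 0" --pt "-0.04 0.09 0" --pt "-0.06 0.135 0" --pt "-0.08 0.18 0" --pt "-0.1 0.22 0" --spin '[0,0,0,0,0]' --jaw 0

```text
time: 9.1
tool_pos: [561.6, 175.6, 290.7]
ee_rot: [-2.322, -2.116, -0.001]
contact_force: [0.6, -0.2, -0.0]
finger_gap: 0.572
finger_force: 0.0
```

Call:
step_arm --pt "-0.012 0.018 0" --pt "-0.012 0.018 0" --pt "-0.012 0.018 -0.03" --pt "-0.012 0.018 -0.06" --pt "-0.012 0.018 -0.06" --spin '[0,0,0,0,0]'

```text
time: 9.6
tool_pos: [548.4, 189.8, 226.0]
ee_rot: [-2.32, -2.113, 0.013]
contact_force: [-1.1, -0.5, -0.5]
finger_gap: 0.114
finger_force: 0.0
```

Run:
```python
from h import *
s=bot.sense();print(s['time'],s['tool_pos'],(s['tool_pos']-O)@B,s['contact_force'],s['finger_gap'])
im,d=grab('side','side3')
cv2.imwrite('pics/crop5.png',cv2.resize(im[60:220,140:300,::-1],None,fx=3.6,fy=3.6,interpolation=cv2.INTER_CUBIC))
Q=clampcloud('side',d);z=s['tool_pos'][2]-64
k=box(Q,(-150,-40,z+3),(-70,40,z+40));
for lo in range(0,40,6):
    q=box(k,(-150,-40,z+lo),(-70,40,z+lo+6)); 
    if len(q):print(lo,len(q),q.min(0).round(1),q.max(0).round(1))
```

```text
9.6 [548.43917288 189.76596452 226.03389014] [-106.96536424   -3.57336623  226.03389014] [-1.05024888 -0.49647532 -0.52795414] 0.1138893099667575
0 11 [-116.8  -20.5  165.1] [-95.    9.1 167.5]
6 25 [-112.5  -24.5  168.3] [-94.2  13.4 173.4]
12 24 [-114.6  -25.1  174. ] [-97.3  13.8 180. ]
18 31 [-119.7  -25.8  180.1] [-95.3  14.3 185.9]
24 24 [-114.   -25.6  186.3] [-96.2  15.5 191.6]
30 31 [-116.7  -24.8  192.2] [-95.3  14.5 197.7]
36 11 [-115.1  -25.4  198.1] [-97.7  15.5 201.8]
```

View pics/crop5.png

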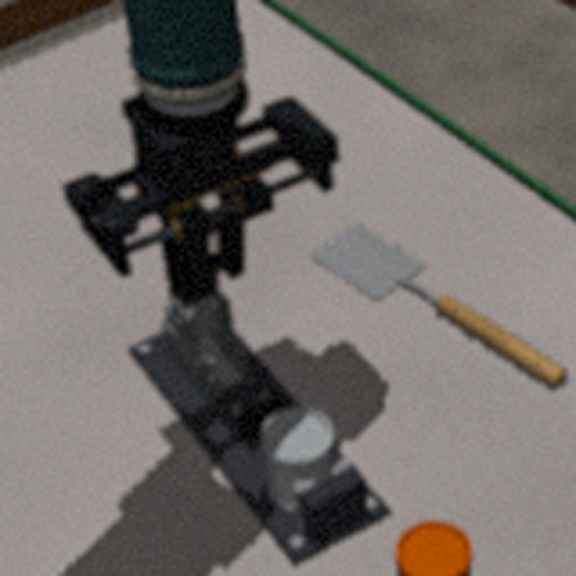

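The crop shows the fingers closing above the bar, ahead of the trigger, with the tin standing free at (298,455). I'll go down and let them settle.

Call:
step_arm --pt "0.003 0 -0.015" --pt "0.003 0 -0.03" --pt "0.003 0 -0.03" --pt "0.003 0 -0.03" --spin '[0,0,0,0]'

```text
time: 10.05
tool_pos: [553.9, 190.9, 200.3]
ee_rot: [-2.322, -2.115, 0.001]
contact_force: [-0.1, 0.4, -0.4]
finger_gap: 0.002
finger_force: 0.0
```

```bash
cat > w.py <<'E'
from h import *
s=bot.sense();R=B
print(s['time'],'tcp',((s['tool_pos']-O)@B).round(1),'F',(s['contact_force']@B).round(1),'gap',round(s['finger_gap'],3))
E
python3 w.py
```

```text
10.05 tcp [-108.6    1.8  200.3] F [-0.4 -0.1 -0.4] gap 0.002
```

Call:
step_arm --pt "0.001 0.01 -0.004" --pt "0.002 0.018 -0.004" --pt "0.0023 0.025 -0.004" --pt "0.003 0.033 -0.004" --pt "0.0037 0.04 -0.004" --spin '[0,0,0,0,0]'

```text
time: 10.55
tool_pos: [558.4, 230.9, 198.3]
ee_rot: [2.319, 2.115, -0.001]
contact_force: [-1.0, -7.5, 6.2]
finger_gap: 0.004
finger_force: 4.1
```

```bash
python3 w.py
```

```text
10.55 tcp [-148.8    2.6  198.3] F [ 7.6 -0.3  6.2] gap 0.004
```

Call:
step_arm --pt "0.0005 0.003 0" --pt "0.0007 0.006 0" --pt "0.0007 0.006 0" --pt "0.0007 0.006 0" --spin '[0,0,0,0]'

```text
time: 10.95
tool_pos: [559.0, 237.0, 198.0]
ee_rot: [2.319, 2.116, -0.0]
contact_force: [-0.1, -5.1, 5.0]
finger_gap: 0.003
finger_force: 3.0
```

```bash
cat >> w.py <<'E'
import sys
if len(sys.argv)>1:
    im,d=grab('side',sys.argv[1]); Q=clampcloud('side',d)
    for nm,a,b in(('pad',(-110,-25,25),(-30,25,57)),('top z57-62',(-110,-25,56),(-40,25,64)),('tin',(-50,-45,64),(22,45,76))):
        k=box(Q,a,b)
        if len(k): print(nm,len(k),np.percentile(k,[2,50,98],axis=0).round(1).tolist())
    if len(k)>20: print('tin',cv2.minEnclosingCircle(k[:,:2].astype(np.float32)))
    q=box(Q,(-110,-18,30),(-30,18,57)); print(np.histogram(q[:,0],bins=np.arange(-110,-28,4)))
E
python3 w.py side4
```

```text
10.95 tcp [-155.     2.6  198. ] F [5.1 0.4 5. ] gap 0.003
pad 156 [[-107.0, -23.7, 26.9], [-72.3, -6.8, 45.0], [-47.3, 18.1, 56.4]]
top z57-62 32 [[-78.8, -22.4, 56.2], [-74.7, -3.7, 58.7], [-61.0, 18.3, 60.9]]
tin 203 [[-37.5, -27.0, 64.1], [-11.3, -0.7, 65.9], [14.3, 23.4, 69.9]]
tin ((-12.274351119995117, -0.8903205394744873), 28.723878860473633)
(array([ 4,  6,  7,  5,  1,  0,  0,  2,  6, 55,  5,  0,  0,  5, 11,  7,  0,
        0,  0,  0]), array([-110, -106, -102,  -98,  -94,  -90,  -86,  -82,  -78,  -74,  -70,
        -66,  -62,  -58,  -54,  -50,  -46,  -42,  -38,  -34,  -30]))
```

Call:
step_arm --pt "0.0002 0.002 0" --pt "0.0004 0.004 0" --pt "0.0004 0.004 0" --spin '[0,0,0]'

```text
time: 11.3
tool_pos: [559.3, 240.7, 197.6]
ee_rot: [2.319, 2.115, -0.001]
contact_force: [-0.4, -5.3, 2.4]
finger_gap: 0.006
finger_force: 3.3
```

```bash
python3 w.py side5
```

```text
11.3 tcp [-158.7    2.5  197.6] F [5.3 0.  2.4] gap 0.006
pad 146 [[-106.0, -23.3, 27.3], [-70.3, -7.7, 43.4], [-44.7, 18.6, 56.2]]
top z57-62 36 [[-77.9, -21.6, 56.4], [-72.2, -1.2, 58.3], [-60.4, 16.9, 60.2]]
tin 204 [[-36.9, -27.7, 64.2], [-11.5, -1.5, 66.0], [15.2, 24.1, 69.4]]
tin ((-12.116718292236328, -1.1924333572387695), 29.249603271484375)
(array([ 3,  8,  7,  3,  4,  0,  0,  1,  2, 36, 24,  3,  0,  0,  5,  5,  2,
        0,  0,  0]), array([-110, -106, -102,  -98,  -94,  -90,  -86,  -82,  -78,  -74,  -70,
        -66,  -62,  -58,  -54,  -50,  -46,  -42,  -38,  -34,  -30]))
```

Call:
step_arm --pt "0.0002 0.002 0" --pt "0.0004 0.004 0" --pt "0.0004 0.004 0" --spin '[0,0,0]'

```text
time: 11.65
tool_pos: [559.4, 241.9, 197.5]
ee_rot: [2.316, 2.114, -0.009]
contact_force: [-1.1, -15.9, 6.7]
finger_gap: 0.006
finger_force: 8.3
```

```bash
python3 w.py side6
```

```text
11.65 tcp [-159.9    2.6  197.5] F [15.9  0.3  6.7] gap 0.006
pad 155 [[-108.1, -23.0, 27.5], [-70.0, -7.5, 44.2], [-44.0, 18.3, 56.7]]
top z57-62 35 [[-77.5, -22.3, 56.3], [-72.2, -6.2, 57.7], [-62.3, 17.0, 60.4]]
tin 202 [[-38.2, -26.8, 64.1], [-12.4, -1.7, 66.0], [14.5, 24.4, 70.1]]
tin ((-11.318253517150879, -1.5291166305541992), 29.22461700439453)
(array([ 7,  5,  8,  3,  3,  2,  0,  0,  2, 28, 35,  2,  1,  0,  5,  4,  3,
        0,  0,  0]), array([-110, -106, -102,  -98,  -94,  -90,  -86,  -82,  -78,  -74,  -70,
        -66,  -62,  -58,  -54,  -50,  -46,  -42,  -38,  -34,  -30]))
```

Call:
step_arm --pt "-0.001 -0.012 0" --pt "-0.002 -0.025 0" --pt "-0.0033 -0.038 0" --pt "-0.0048 -0.052 0" --pt "-0.0048 -0.052 0" --spin '[0,0,0,0,0]'

```text
time: 12.2
tool_pos: [554.1, 191.6, 196.6]
ee_rot: [-2.324, -2.114, 0.001]
contact_force: [-0.1, -0.4, 0.2]
finger_gap: 0.005
finger_force: 0.0
```

```bash
python3 w.py side7
```

```text
12.2 tcp [-109.3    1.9  196.6] F [ 0.4 -0.   0.2] gap 0.005
pad 148 [[-109.5, -23.6, 28.3], [-70.0, -7.2, 43.8], [-45.6, 18.1, 56.3]]
top z57-62 38 [[-78.0, -23.2, 56.1], [-72.0, -2.6, 58.2], [-62.0, 17.4, 60.2]]
tin 200 [[-37.2, -26.5, 64.1], [-11.7, -1.6, 65.8], [15.1, 23.7, 70.0]]
tin ((-11.63512897491455, -2.232361316680908), 28.823848724365234)
(array([ 8,  1, 11,  1,  5,  1,  0,  1,  3, 25, 37,  2,  1,  0,  4,  8,  2,
        0,  0,  0]), array([-110, -106, -102,  -98,  -94,  -90,  -86,  -82,  -78,  -74,  -70,
        -66,  -62,  -58,  -54,  -50,  -46,  -42,  -38,  -34,  -30]))
```

Call:
step_arm --pt "0.001 0.012 0" --pt "0.0015 0.018 0" --pt "0.002 0.023 0" --pt "0.0025 0.028 0" --pt "0.003 0.032 0" --spin '[0,0,0,0,0]'

```text
time: 12.75
tool_pos: [557.8, 225.4, 197.5]
ee_rot: [2.319, 2.116, -0.001]
contact_force: [-0.3, -7.7, 4.8]
finger_gap: 0.009
finger_force: 3.5
```

```bash
python3 w.py side8
```

```text
12.75 tcp [-143.3    2.4  197.5] F [7.7 0.4 4.8] gap 0.009
pad 144 [[-107.2, -23.7, 27.8], [-63.5, -7.1, 44.3], [-39.5, 17.6, 56.6]]
top z57-62 33 [[-69.0, -22.3, 56.1], [-64.8, -0.1, 58.2], [-60.4, 18.6, 61.5]]
tin 202 [[-36.7, -27.4, 64.1], [-10.7, -0.7, 65.9], [15.9, 24.4, 69.5]]
tin ((-10.220703125, -1.8250179290771484), 29.603334426879883)
(array([ 4,  6,  7,  7,  5,  3,  6,  0,  0,  1,  4, 36, 21,  1,  0,  2,  2,
        2,  0,  0]), array([-110, -106, -102,  -98,  -94,  -90,  -86,  -82,  -78,  -74,  -70,
        -66,  -62,  -58,  -54,  -50,  -46,  -42,  -38,  -34,  -30]))
```

Call:
step_arm --pt "0.0003 0.003 0" --pt "0.0006 0.006 0" --pt "0.0009 0.009 0" --pt "0.0011 0.012 0" --pt "0.0011 0.012 0" --spin '[0,0,0,0,0]'

```text
time: 13.3
tool_pos: [558.9, 237.1, 197.4]
ee_rot: [2.319, 2.116, -0.002]
contact_force: [-0.7, -6.8, 4.9]
finger_gap: 0.005
finger_force: 3.8
```

```bash
python3 w.py side9
```

```text
13.3 tcp [-155.     2.4  197.4] F [ 6.8 -0.1  4.9] gap 0.005
pad 148 [[-107.3, -23.0, 27.5], [-55.9, -6.8, 43.7], [-32.0, 18.8, 56.6]]
top z57-62 36 [[-60.9, -23.0, 56.5], [-56.6, -3.7, 58.3], [-52.8, 18.2, 60.7]]
tin 192 [[-28.2, -26.5, 64.1], [-3.0, -0.6, 65.8], [19.4, 25.2, 70.4]]
tin ((-2.5249617099761963, -0.8907017707824707), 28.97541618347168)
(array([ 4,  7,  5,  8,  5,  4,  7,  2,  5,  0,  0,  0,  3, 33, 21,  0,  0,
        0,  3,  0]), array([-110, -106, -102,  -98,  -94,  -90,  -86,  -82,  -78,  -74,  -70,
        -66,  -62,  -58,  -54,  -50,  -46,  -42,  -38,  -34,  -30]))
```

Call:
step_arm --pt "0.0002 0.002 0" --pt "0.0004 0.004 0" --pt "0.0004 0.005 0" --pt "0.0004 0.005 0" --spin '[0,0,0,0]'

```text
time: 13.75
tool_pos: [559.2, 241.2, 197.0]
ee_rot: [2.318, 2.116, -0.004]
contact_force: [0.2, -9.8, 3.9]
finger_gap: 0.002
finger_force: 4.9
```

```bash
python3 w.py side10;python3 -c "
import cv2;a=cv2.imread('pics/side10.png');cv2.imwrite('pics/crop6.png',cv2.resize(a[120:220,160:280],None,fx=5,fy=5,interpolation=cv2.INTER_CUBIC))"
```

```text
13.75 tcp [-159.1    2.4  197. ] F [9.8 1.1 3.9] gap 0.002
pad 152 [[-106.5, -23.8, 26.5], [-53.8, -7.2, 43.4], [-31.4, 17.6, 56.7]]
top z57-62 36 [[-58.8, -23.4, 56.3], [-54.6, -1.0, 58.1], [-49.7, 19.6, 60.6]]
tin 197 [[-27.9, -26.7, 64.1], [-3.0, -1.6, 65.8], [20.2, 23.5, 69.9]]
tin ((-3.047473192214966, -2.052431583404541), 29.388999938964844)
(array([ 6,  3, 12,  3,  8,  5,  9,  2,  5,  2,  0,  1,  1, 10, 41,  3,  0,
        0,  1,  0]), array([-110, -106, -102,  -98,  -94,  -90,  -86,  -82,  -78,  -74,  -70,
        -66,  -62,  -58,  -54,  -50,  -46,  -42,  -38,  -34,  -30]))
```

View pics/crop6.png

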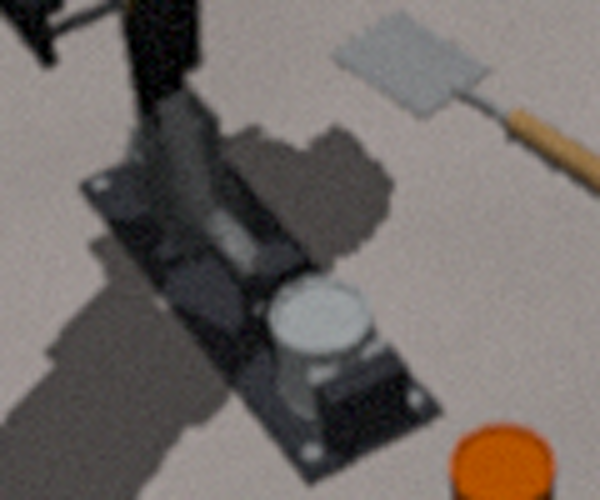

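The crop shows the tin pushed home into the V (around (318,318)) and the pad up against it. Compression is about 2 mm after the full second stroke. I'll let go and take a short third stroke of about 4 mm of jaw travel.

Call:
step_arm --pt "-0.001 -0.012 0" --pt "-0.002 -0.025 0" --pt "-0.0033 -0.038 0" --pt "-0.0048 -0.051 0" --pt "-0.0048 -0.051 0" --spin '[0,0,0,0,0]'

```text
time: 14.3
tool_pos: [553.7, 189.5, 196.5]
ee_rot: [-2.324, -2.113, 0.001]
contact_force: [-0.1, 0.2, 0.2]
finger_gap: 0.006
finger_force: 0.0
```

```bash
python3 w.py side11 | head -3
```

```text
14.3 tcp [-107.2    1.7  196.5] F [-0.2 -0.1  0.2] gap 0.006
pad 157 [[-106.0, -23.1, 26.5], [-55.5, -6.8, 43.6], [-31.8, 17.8, 56.7]]
top z57-62 32 [[-61.7, -23.1, 56.2], [-57.2, -6.6, 57.9], [-52.2, 18.7, 61.1]]
```

Call:
step_arm --pt "0.001 0.01 0" --pt "0.0014 0.015 0" --pt "0.0016 0.018 0" --pt "0.0018 0.02 0" --pt "0.0018 0.02 0" --spin '[0,0,0,0,0]'

```text
time: 14.85
tool_pos: [556.3, 210.7, 197.8]
ee_rot: [2.318, 2.116, -0.002]
contact_force: [-0.3, -7.1, 6.6]
finger_gap: 0.009
finger_force: 3.8
```

```bash
python3 w.py side12 | head -3
```

```text
14.85 tcp [-128.5    2.3  197.8] F [7.1 0.4 6.6] gap 0.009
pad 149 [[-106.6, -23.3, 28.4], [-54.4, -7.5, 43.4], [-31.7, 18.6, 56.3]]
top z57-62 34 [[-60.7, -20.9, 56.1], [-55.8, -2.2, 58.0], [-50.9, 19.8, 60.1]]
```

Call:
step_arm --pt "0.0002 0.002 0" --pt "0.0003 0.004 0" --pt "0.0003 0.004 0" --pt "0.0003 0.004 0" --spin '[0,0,0,0]'

```text
time: 15.3
tool_pos: [556.7, 214.1, 198.1]
ee_rot: [2.318, 2.116, -0.003]
contact_force: [-1.9, -9.4, 7.8]
finger_gap: 0.006
finger_force: 4.8
```

```bash
cat > j.py <<'E'
from h import *
# mean jaw position from 4 frames, robust mid band of the jaw plate
s=bot.sense();r=[];t=[]
for i in range(4):
    im,d=bot.get_image('side');Q=clampcloud('side',d)
    r.append(np.median(box(Q,(-62,-23,38),(-46,20,56))[:,0]));t.append(np.median(box(Q,(-64,-23,56),(-46,20,64))[:,0]))
s=bot.sense()
print(round(s['time'],2),'tcp',((s['tool_pos']-O)@B).round(1),'F',(s['contact_force']@B).round(1),'jaw %.1f top %.1f'%(np.mean(r),np.mean(t)))
E
python3 - <<'E'
from h import *
for i in range(9,13):
    Q=clampcloud('side',np.load(f'side{i}.npz')['d']);print(i,np.median(box(Q,(-62,-23,38),(-46,20,56))[:,0]),np.median(box(Q,(-64,-23,56),(-46,20,64))[:,0]))
E
python3 j.py
```

```text
9 -54.37463041253853 -56.618991312141105
10 -52.6483303283537 -54.66703495319378
11 -54.183655794379966 -56.64759488990619
12 -53.26897189678433 -55.82734057120203
15.5 tcp [-131.9    2.4  198.1] F [ 9.3 -1.3  7.7] jaw -51.8 top -53.3
```

Call:
step_arm --pt "0.0001 0.001 0" --pt "0.0002 0.002 0" --pt "0.0003 0.003 0" --pt "0.0003 0.003 0" --pt "0.0003 0.003 0" --spin '[0,0,0,0,0]'

```text
time: 16.0
tool_pos: [557.1, 216.7, 198.4]
ee_rot: [2.318, 2.115, -0.004]
contact_force: [-2.5, -11.1, 9.5]
finger_gap: 0.007
finger_force: 5.5
```

```bash
python3 j.py; python3 w.py side13 | tail -4
```

```text
16.2 tcp [-134.6    2.5  198.3] F [10.8 -0.3  8.9] jaw -50.7 top -52.5
tin ((-2.553645372390747, -0.6780290603637695), 28.28443145751953)
(array([ 7,  5,  8,  6,  6,  6,  4,  8,  3,  6,  0,  0,  1,  2, 30, 16,  0,
        1,  0,  0]), array([-110, -106, -102,  -98,  -94,  -90,  -86,  -82,  -78,  -74,  -70,
        -66,  -62,  -58,  -54,  -50,  -46,  -42,  -38,  -34,  -30]))
```

```bash
python3 -c "
from rig import bot
print(bot.hand_in())"
```

```text
the job is handed in; nothing more can be done
None
```

I handed the job in at about 16 s: the small tin stands upright against the stop, the pad is pressed in an estimated 6 mm (roughly 7–12 N), and the fingers still hold the trigger; no verdict was returned.

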